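# Find the tin of brass counters by its weight and hold it up

### The arm

A 7-joint arm with a two-finger parallel gripper is mounted at the origin on the work surface. World frame = base frame: x ahead of the robot, y to its left, z up, the work surface at z = 0. Lengths are in m, angles in rad, forces in N, time in s.
With the tool pointing down it reaches from about 0.4 to 0.85 m from the base axis. Payload 10.4 kg.
Tool frame: the origin (TCP) lies at the very end of the fingers, on their centre line; the grasp point (between the pads) lies 19 mm behind it; x points along the fingers, z is the direction in which the jaws open and shut, and the axes are right-handed (so a half turn about x gives the same grasp; the last joint's range is limited). The gripper opens to 87 mm and grips with 3 to 60 N. Pads are 19 mm wide; open, the fingers measure 117 mm over their backs; the gripper's body (75 mm by 190 mm) begins 51 mm behind the grasp point.
Start: joints at [1.3, 0.332, -0.065, 1.46, 0.022, 1.35, -0.088], TCP at [0.153, -0.606, 0.223] pointing down, gripper open.
Joint ranges: [-2.6, 2.6], [-0.5, 2.12], [-1.47, 1.34], [0.16, 2.42], [-1.27, 4.41], [0.06, 2.06], [-2.6, 2.6]. Speed limits (rad/s): [2.22, 2.22, 2.79, 2.79, 3.14, 3.14, 3.14].

### API

Orientations are given as a unit quaternion [x, y, z, w].
In Python, from workcell import state, grab_frame, ticket, regions_of gives the robot as it stands.
- The arm moves only by the tool jog_arm, never from a script. Its argument "motion" is a list of rows, each a list of 7 numbers: the turn, a rotation vector about the world's x, y, z in units of 6 degrees (1.0 is 6 degrees), then the shift along the world's x, y, z in m, then the finger opening in m, from 0 to 0.087. In form: [[wx, wy, wz, x, y, z, hand], ...]. A call has 1 to 12 rows; each row is the pose to reach, as a shift and turn from the pose commanded when the call began; what a row does not reach only later rows make up. A row lasts 1/12 s, in which the tool goes at most 41.7 mm and 7.16 degrees, less where a joint would pass 70% of its speed; a pose out of reach is approached as far as the arm can. A call with a gripper value outside its range is refused whole. The fingers move at their own pace and stop on an object; the grip force is fixed at half the most. Time passes only in rows, so rows that repeat a pose let the fingers close. It gives the time, the measured TCP pose, the force and the opening at its end, in the units of the state.
- state(): the state, without advancing time (a new reading comes with each control period).
- grab_frame(name): name is "scene" or "side" or "wrist"; returns a dict with "img" (420x560x3 uint8, red, green, blue), "camera_matrix" (3x3 intrinsics, pixels), "R" (3x3) and "t" (3): a world point X has camera coordinates R X + t; the wrist camera has in their place "mount" (4x4, takes a point from camera to tool coordinates, whose origin is the TCP and whose axes are the tool frame's). Camera axes: x right, y down, z forward; pixel columns grow to the right and rows downward; lengths in m; the calibration is good to about 2 mm. A picture is of the moment at which its call begins: read the wrist's pose just before it. There is no depth.
- ticket.sign_off(): hands the job in, once; it reports no verdict.
Trained networks look in the newest picture that a camera, given by its name, has taken for a name from the list of things; names that differ only in an ending like _2 or _b are one class to them, and where a whole thing is asked for, a point or a joint stands for the part that bears it (a point fixed in the world has none). Each returns a list of dicts, best first, with "conf" (0 to 1); they miss things now and then, are a little off and sometimes report something else, mostly with a low value. They report only what shows in the picture. A call takes as long as a camera call. They do not tell look-alikes from the thing itself.
- regions_of(camera, thing): "mask" (420x560 bool, what is visible of it) and "centre" ([row, column] in pixels, amid what is visible of it).
The state is a dict: "time": time; "q": joint angles; "qd": joint speeds; "joint_efforts": joint torques, N m; "eef_pos": TCP position; "orientation": TCP orientation; "ft_force": force on the tool from outside, world axes, zero at the start; "ft_torque": the same for the moment, N m; "opening": finger opening in m.
Only numpy, scipy, OpenCV 4.12 (cv2) and the standard library are available. Lean on these libraries where they do the work, as an engineer would, in place of code of your own. Each camera call takes 0.05 s, during which the arm holds its last target.

### The job

One of the three identical closed tins holds the brass counters for the tally drum and is clearly the heaviest. Heft them one at a time, starting with the tin on the robot's left, then the middle one, then the one on its right: lift each upright a few centimetres clear of the table for a moment, and set it back upright where it stood before taking the next (the last may stay in the hand if it is the heaviest). Finish with the heaviest tin held up still and upright in the gripper, its underside at least 10 cm above the table, the other two standing back in their places and nothing else knocked about.

Things in the scene. Friction and masses are not known exactly. Their poses are not given: they have to be found in the camera images.
- tin_left_center (a point): centre (half-way up, 35 mm above its underside) of the left tin, the one with the largest y, on the robot's left. Closed plain metal tin, a round upright cylinder 58 mm in diameter and 70 mm tall with a press-fit lid that stays shut, flat top, no handle; z is its axis, up. All three tins look alike. Something hard lies loose inside each and may shift a few mm; one tin, any of the three, weighs at least 0.2 kg more than either of the others, all weigh under 0.8 kg
- tin_middle_center (a point): centre (half-way up, 35 mm above its underside) of the middle tin, the one between the other two in y. Closed plain metal tin, a round upright cylinder 58 mm in diameter and 70 mm tall with a press-fit lid that stays shut, flat top, no handle; z is its axis, up. All three tins look alike. Something hard lies loose inside each and may shift a few mm; one tin, any of the three, weighs at least 0.2 kg more than either of the others, all weigh under 0.8 kg
- tin_right_center (a point): centre (half-way up, 35 mm above its underside) of the right tin, the one with the smallest y, on the robot's right. Closed plain metal tin, a round upright cylinder 58 mm in diameter and 70 mm tall with a press-fit lid that stays shut, flat top, no handle; z is its axis, up. All three tins look alike. Something hard lies loose inside each and may shift a few mm; one tin, any of the three, weighs at least 0.2 kg more than either of the others, all weigh under 0.8 kg
- tin_left: the left tin itself, origin at the centre of its underside, z up along its axis
- tin_middle: the middle tin itself, origin at the centre of its underside, z up along its axis
- tin_right: the right tin itself, origin at the centre of its underside, z up along its axis
- tile_lower: lower of two stacked ivory-coloured acrylic game tiles, loose, each 26 x 38 x 10 mm, standing between the left and middle tins; origin at the centre of its underside; leave alone
- tile_upper: upper of the two stacked tiles, origin at the centre of its underside; leave alone
- tea_glass: small waisted tea glass, 50 mm in diameter, 62 mm tall, loose, standing between the middle and right tins; origin at the centre of its underside; leave alone
- sugar_bowl: white porcelain sugar bowl with a chipped rim, 100 mm in diameter, 55 mm tall, loose, standing beyond the tins; origin at the centre of its underside; leave alone
There are look-alikes about, which are no part of the job. Leave any purple look-alike of the tin_middle alone.

How it is judged:
On the way, in this order (a step that is already met when the one before it is completed fails the run):
1. the left tin is lifted clear of the table in the fingers, upright, while the other two stand in their places (height (world z) of tin_left_center above 0.052 m and angle between tin_left_center's own z axis and vertical below 0.35 rad and contact force between the fingers and tin_left above 1 N and contact force between tin_left and table below 0.05 N and height (world z) of each of tin_middle_center, tin_right_center below 0.041 m and angle between each of tin_middle_center, tin_right_center's own z axis and vertical below 0.1 rad and contact force between each of tin_middle, tin_right and table above 0.8 N and distance of each of tin_middle_center, tin_right_center from where it was at the start of the episode below 0.035 m), for 0.3 s.
2. the middle tin is lifted clear of the table in the fingers, upright, while the other two stand in their places (height (world z) of tin_middle_center above 0.052 m and angle between tin_middle_center's own z axis and vertical below 0.35 rad and contact force between the fingers and tin_middle above 1 N and contact force between tin_middle and table below 0.05 N and height (world z) of each of tin_left_center, tin_right_center below 0.041 m and angle between each of tin_left_center, tin_right_center's own z axis and vertical below 0.1 rad and contact force between each of tin_left, tin_right and table above 0.8 N and distance of each of tin_left_center, tin_right_center from where it was at the start of the episode below 0.035 m), for 0.3 s.
3. the right tin is lifted clear of the table in the fingers, upright, while the other two stand in their places (height (world z) of tin_right_center above 0.052 m and angle between tin_right_center's own z axis and vertical below 0.35 rad and contact force between the fingers and tin_right above 1 N and contact force between tin_right and table below 0.05 N and height (world z) of each of tin_left_center, tin_middle_center below 0.041 m and angle between each of tin_left_center, tin_middle_center's own z axis and vertical below 0.1 rad and contact force between each of tin_left, tin_middle and table above 0.8 N and distance of each of tin_left_center, tin_middle_center from where it was at the start of the episode below 0.035 m), for 0.3 s.
At the end, for the whole second after the job is handed in: One tin is held still in the fingers, tilted under 0.35 rad, its centre over 130 mm high, touching neither table nor other tins; the other two stand upright, untouched, within 35 mm of their starts, each pressing on the table with 0.8 to 3.4 N (so neither is the heavy one) (((height (world z) of tin_left_center above 0.13 m and angle between tin_left_center's own z axis and vertical below 0.35 rad and contact force between the fingers and tin_left above 1 N and contact force between tin_left and table below 0.05 N and linear speed of tin_left below 0.03 m/s and contact force between each of tin_left, the fingers and tin_middle below 0.05 N and contact force between each of tin_left, the fingers and tin_right below 0.05 N and height (world z) of each of tin_middle_center, tin_right_center below 0.041 m and angle between each of tin_middle_center, tin_right_center's own z axis and vertical below 0.1 rad and contact force between tin_middle and table between 0.8 and 3.4 N and distance of each of tin_middle_center, tin_right_center from where it was at the start of the episode below 0.035 m and linear speed of each of tin_middle, tin_right below 0.02 m/s and contact force between tin_right and table between 0.8 and 3.4 N) or (height (world z) of tin_middle_center above 0.13 m and angle between tin_middle_center's own z axis and vertical below 0.35 rad and contact force between the fingers and tin_middle above 1 N and contact force between tin_middle and table below 0.05 N and linear speed of tin_middle below 0.03 m/s and contact force between each of tin_middle, the fingers and tin_left below 0.05 N and contact force between each of tin_middle, the fingers and tin_right below 0.05 N and height (world z) of each of tin_left_center, tin_right_center below 0.041 m and angle between each of tin_left_center, tin_right_center's own z axis and vertical below 0.1 rad and contact force between tin_left and table between 0.8 and 3.4 N and distance of each of tin_left_center, tin_right_center from where it was at the start of the episode below 0.035 m and linear speed of each of tin_left, tin_right below 0.02 m/s and contact force between tin_right and table between 0.8 and 3.4 N) or (height (world z) of tin_right_center above 0.13 m and angle between tin_right_center's own z axis and vertical below 0.35 rad and contact force between the fingers and tin_right above 1 N and contact force between tin_right and table below 0.05 N and linear speed of tin_right below 0.03 m/s and contact force between each of tin_right, the fingers and tin_left below 0.05 N and contact force between each of tin_right, the fingers and tin_middle below 0.05 N and height (world z) of each of tin_left_center, tin_middle_center below 0.041 m and angle between each of tin_left_center, tin_middle_center's own z axis and vertical below 0.1 rad and contact force between tin_left and table between 0.8 and 3.4 N and distance of each of tin_left_center, tin_middle_center from where it was at the start of the episode below 0.035 m and linear speed of each of tin_left, tin_middle below 0.02 m/s and contact force between tin_middle and table between 0.8 and 3.4 N))); the arm keeps its last pose, push and grip.
It fails at once if a tin is tipped over (angle between any of tin_left_center, tin_middle_center, tin_right_center's own z axis and vertical above 0.7 rad).
It fails at once if a tile, the tea glass or the sugar bowl is knocked over or shifted by more than 25 mm (distance of any of tile_lower, tile_upper, tea_glass, sugar_bowl from where it was at the start of the episode above 0.025 m or angle between any of tile_lower, tile_upper, tea_glass, sugar_bowl's own z axis and vertical above 0.5 rad).
It also fails if it takes over 72 s, if anything falls off the work surface, if the arm or the gripper's body presses on something with over 40 N, if the wrist force passes 120 N, or if a joint passes its speed limit or range.

## Working session

There is one attempt and no reset: what is moved stays moved. The work goes in short steps, Python scripts to look and compute and a tool call to move; the robot and the scene stay as the last step left them, time stands still between calls to the robot, and variables do not carry over. Pictures are saved under pics/ and viewed, and the job is handed in when it is done.

Besides the shell and the picture viewer there is one more tool, called after ">>>" as name([rows], argument=value, ...), one row to a line, values as JSON. jog_arm: Moves the arm, as the interface text tells. Its arguments: {"type":"object","properties":{"motion":{"type":"array"}},"required":["motion"]}

```bash
mkdir -p pics; ls
cat > h.py <<'E'
import numpy as np, cv2
from workcell import state, grab_frame, ticket, regions_of
def save(n,f): cv2.imwrite('pics/'+n+'.png', f['img'][:,:,::-1])
E
python3 - <<'E'
from h import *
s=state()
for k in s: print(k,np.round(s[k],3))
for c in('scene','side','wrist'):
    f=grab_frame(c); save(c+'0',f)
    print(c,np.round(f['camera_matrix'],1).tolist())
    if 'R' in f: print('campos',-f['R'].T@f['t'])
    else: print(np.round(f['mount'],4).tolist())
    for th in('tin_left','tile_upper','tile_lower','tea_glass','sugar_bowl'):
        for r in regions_of(c,th):
            m=r['mask']; ys,xs=np.where(m)
            print(c,th,round(r['conf'],2),np.round(r['centre']),xs.min(),xs.max(),ys.min(),ys.max())
E
```

```text
pics
time 0.0
q [ 1.3    0.333 -0.065  1.461  0.022  1.35  -0.088]
qd [-0.003 -0.001  0.001  0.001 -0.001 -0.    -0.   ]
joint_efforts [-1.0000e-03 -6.2325e+01  2.4000e-02 -3.8990e+01 -6.1000e-02  4.0000e-02
  0.0000e+00]
eef_pos [ 0.153 -0.606  0.222]
orientation [ 0.435  0.558 -0.434  0.558]
ft_force [ 0.131  0.123 -0.189]
ft_torque [-0.032 -0.     0.028]
opening 0.087
scene [[439.5, 0.0, 283.3], [0.0, 439.5, 218.4], [0.0, 0.0, 1.0]]
campos [1.25612095 0.20575755 0.48323713]
scene tin_left 0.59 [223. 421.] 403 442 197 245
scene tile_upper 0.65 [230. 354.] 344 363 226 238
scene tea_glass 0.89 [197. 244.] 233 257 178 215
scene tea_glass 0.35 [221. 424.] 404 442 198 245
scene sugar_bowl 0.73 [288. 339.] 305 371 261 318
scene sugar_bowl 0.45 [181. 208.] 195 224 161 201
side [[406.3, 0.0, 279.0], [0.0, 406.3, 210.3], [0.0, 0.0, 1.0]]
campos [0.36192707 0.50661621 0.62012813]
side tin_left 0.83 [342. 271.] 255 293 316 372
side tile_upper 0.86 [284. 283.] 273 292 275 295
side tile_lower 0.54 [297. 277.] 273 291 286 299
side tea_glass 0.95 [206. 346.] 335 358 187 221
side sugar_bowl 0.94 [243. 190.] 163 217 221 265
wrist [[346.9, 0.0, 282.6], [0.0, 346.9, 213.3], [0.0, 0.0, 1.0]]
[[-0.0003, -0.2648, 0.9643, -0.1629], [0.0, -0.9643, -0.2648, 0.0721], [1.0, -0.0, 0.0003, 0.0005], [0.0, 0.0, 0.0, 1.0]]
```

View pics/scene0.png

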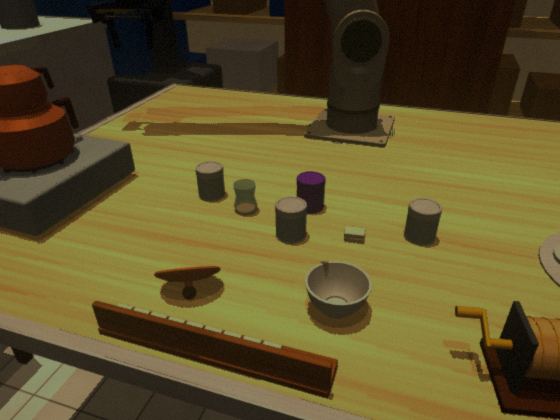

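View pics/side0.png

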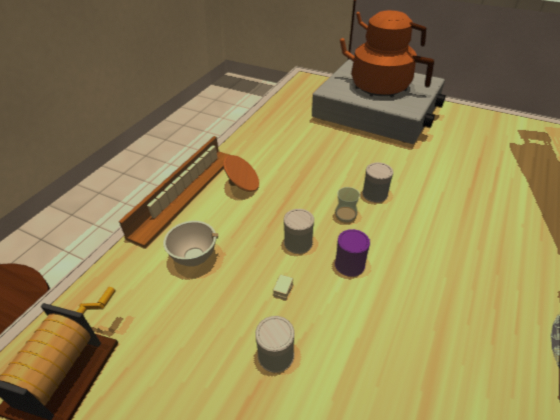

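View pics/wrist0.png

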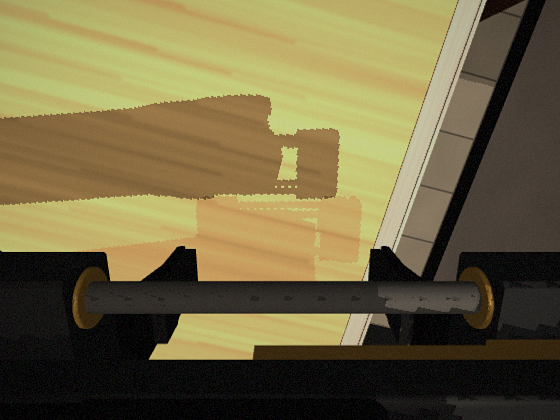

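Scene view: grey tins at (210,181), (291,220) and (423,221), with the purple look-alike at (311,192). The glass is at (245,196), the tiles at (354,235) and the bowl at (338,290). The side view shows the same things: tins at (377,182), (298,231) and (275,344), purple at (352,252). Next I'll fit positions.

```bash
cat >> h.py <<'E'
from scipy.optimize import minimize
def ray(f,u,v,z):
    K,R,t=f['camera_matrix'],np.array(f['R']),np.array(f['t'])
    c=-R.T@t; d=R.T@np.linalg.solve(K,[u,v,1.]); return c+d*(z-c[2])/d[2]
def proj(f,P):
    c=P@np.array(f['R']).T+f['t']; c=c@np.array(f['camera_matrix']).T; return c[:,:2]/c[:,2:]
def hull(f,x,y,r,h,z0=0):
    a=np.linspace(0,2*np.pi,60,endpoint=False)
    P=np.concatenate([np.c_[x+r*np.cos(a),y+r*np.sin(a),0*a+z] for z in(z0,z0+h)])
    return cv2.convexHull(proj(f,P).astype(np.float32))[:,0]
def rast(hu,s=4):
    m=np.zeros((420*s,560*s),np.uint8); cv2.fillPoly(m,[np.round((hu+.5)*s-.5).astype(np.int32)],1)
    return cv2.resize(m.astype(np.float32),(560,420),interpolation=cv2.INTER_AREA)
def gc(f,hu):
    m=rast(hu)>.5; g=np.full(m.shape,cv2.GC_BGD,np.uint8); k=np.ones((3,3),np.uint8)
    mu=m.astype(np.uint8)
    g[cv2.dilate(mu,k,iterations=5)>0]=cv2.GC_PR_BGD; g[mu>0]=cv2.GC_PR_FGD; g[cv2.erode(mu,k,iterations=5)>0]=cv2.GC_FGD
    ys,xs=np.where(cv2.dilate(mu,k,iterations=15)); sl=np.s_[ys.min():ys.max()+1,xs.min():xs.max()+1]
    gg=g[sl].copy(); cv2.grabCut(np.ascontiguousarray(f['img'][sl][:,:,::-1]),gg,None,np.zeros((1,65)),np.zeros((1,65)),4,cv2.GC_INIT_WITH_MASK)
    o=np.zeros(m.shape,np.float32); o[sl]=(gg==1)|(gg==3); return o
def fit(fs,p0,r=.029,h=.07,masks=None):
    ms=masks or [gc(f,hull(f,*p0,r,h)) for f in fs]
    L=lambda p:sum(np.abs(rast(hull(f,*p,r,h))-m).sum() for f,m in zip(fs,ms))
    o=minimize(L,p0,method='Nelder-Mead',options=dict(initial_simplex=np.array([p0,p0+[.006,0],p0+[0,.006]]),xatol=1e-4))
    return o.x,o.fun/sum(m.sum() for m in ms)
E
python3 - <<'E'
from h import *
A=grab_frame('scene');B=grab_frame('side')
for n,a,b,r,h in [('left',(423,221),(275,344),.029,.07),('mid',(291,220),(298,231),.029,.07),('right',(210,181),(377,182),.029,.07),('purple',(311,192),(352,252),.029,.07),('bowl',(338,290),(190,243),.05,.055),('glass',(245,196),(346,205),.025,.062),('tile',(354,235),(283,288),.019,.02)]:
    pa=ray(A,*a,h/2)[:2];pb=ray(B,*b,h/2)[:2]
    print(n,pa.round(4),pb.round(4))
    if r==.029: 
        for fs in([A],[B],[A,B]):
            p,e=fit(fs,(pa+pb)/2); print('   ',p.round(4),round(e,3))
va=A['img'].copy()
E
```

```text
left [0.5208 0.2345] [0.5199 0.2342]
    [0.5245 0.2329] 0.069
    [0.5199 0.2346] 0.026
    [0.5207 0.2336] 0.068
mid [ 0.5943 -0.0009] [ 5.908e-01 -4.000e-04]
    [ 0.5961 -0.0009] 0.068
    [0.5901 0.0007] 0.068
    [ 0.5922 -0.0015] 0.102
right [ 0.5    -0.2161] [ 0.4964 -0.2155]
    [ 0.5019 -0.2142] 0.064
    [ 0.4968 -0.2133] 0.055
    [ 0.4982 -0.2146] 0.095
purple [0.4789 0.0062] [0.4766 0.004 ]
    [0.4791 0.004 ] 0.137
    [0.4774 0.006 ] 0.033
    [0.4778 0.0048] 0.089
bowl [0.749  0.1236] [0.7699 0.1159]
glass [ 0.5308 -0.121 ] [ 0.5333 -0.1178]
tile [0.5701 0.1159] [0.5643 0.1189]
```

Run:
```python
from h import *
from scipy.spatial.transform import Rotation as Ro
A=grab_frame('scene');B=grab_frame('side')
print('scene stove corners',[ray(A,*p,0)[:2].round(2) for p in((132,178),(35,245))])
print('side stove',[ray(B,*p,0)[:2].round(2) for p in((314,112),(412,133))])
print('side kettle base',ray(B,385,92,.09)[:2].round(2), 'scene', ray(A,30,165,.09)[:2].round(2))
s=state(); print(Ro.from_quat(s['orientation']).as_matrix().round(3))
```

```text
scene stove corners [array([ 0.48, -0.43]), array([ 0.77, -0.45])]
side stove [array([ 0.77, -0.49]), array([ 0.48, -0.5 ])]
side kettle base [ 0.58 -0.53] scene [ 0.64 -0.55]
[[ 0.     0.969  0.245]
 [-0.     0.245 -0.969]
 [-1.     0.     0.   ]]
```

>>> jog_arm([
  [0,0,0.6,0.02,0.028,0,0.087],
  [0,0,1.2,0.04,0.056,0,0.087],
  [0,0,1.8,0.06,0.084,0,0.087],
  [0,0,2.4,0.08,0.112,0,0.087],
  [0,0,3.0,0.1,0.14,0,0.087],
  [0,0,3.6,0.12,0.17,0,0.087],
  [0,0,4.2,0.14,0.2,0,0.087],
  [0,0,4.8,0.16,0.23,0,0.087],
  [0,0,5.5,0.18,0.26,0,0.087],
  [0,0,6.2,0.2,0.29,0,0.087],
  [0,0,6.9,0.22,0.32,0,0.087],
  [0,0,7.67,0.24,0.35,0,0.087],
])

```text
time: 2.1
eef_pos: [0.394, -0.2544, 0.2229]
orientation: [0.18, 0.683, -0.181, 0.684]
ft_force: [1.0, -0.2, -0.4]
opening: 0.0869
```

>>> jog_arm([
  [0,0,0,0.01,0.039,0,0.087],
  [0,0,0,0.02,0.078,0,0.087],
  [0,0,0,0.03,0.117,0,0.087],
  [0,0,0,0.04,0.156,0,0.087],
  [0,0,0,0.05,0.195,0,0.087],
  [0,0,0,0.06,0.234,0,0.087],
  [0,0,0,0.07,0.273,0,0.087],
  [0,0,0,0.08,0.312,0,0.087],
  [0,0,0,0.09,0.351,0,0.087],
  [0,0,0,0.1,0.39,0,0.087],
  [0,0,0,0.11,0.428,-0.01,0.087],
  [0,0,0,0.12,0.46,-0.03,0.087],
])

```text
time: 3.1
eef_pos: [0.5146, 0.2075, 0.1944]
orientation: [0.183, 0.682, -0.181, 0.685]
ft_force: [-0.6, -0.5, 0.8]
opening: 0.0869
```

>>> jog_arm([
  [0,0,0,0.008,0.03,-0.03,0.087],
  [0,0,0,0.008,0.03,-0.055,0.087],
  [0,0,0,0.008,0.03,-0.075,0.087],
  [0,0,0,0.008,0.03,-0.085,0.087],
  [0,0,0,0.008,0.03,-0.085,0.087],
])

```text
time: 3.52
eef_pos: [0.5203, 0.2332, 0.1055]
orientation: [0.181, 0.684, -0.182, 0.682]
ft_force: [-0.1, 0.1, 0.4]
opening: 0.0869
```

Run:
```python
from h import *
for c in('scene','wrist','side'):
    f=grab_frame(c); save(c+'1',f)
s=state(); print(s['eef_pos'],s['ft_force'],s['time'],s['orientation'],s['q'])
```

```text
[0.52217788 0.23402243 0.10910654] [ 0.14310741 -0.07952308  0.28000587] 3.6667 [ 0.18234818  0.68263528 -0.18165599  0.68392932] [ 0.19677446  0.44216323 -0.86200576  1.70624985  0.363097    1.15964612
 -1.28563931]
```

View pics/wrist1.png

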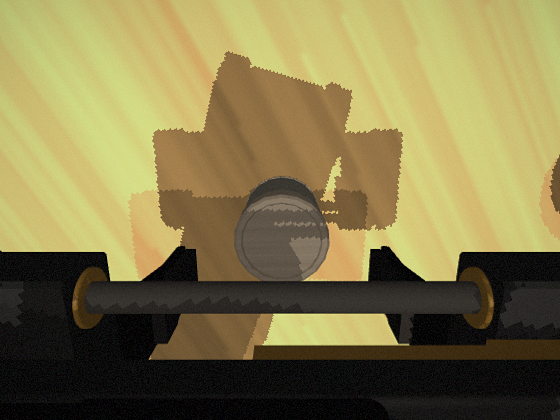

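View pics/side1.png

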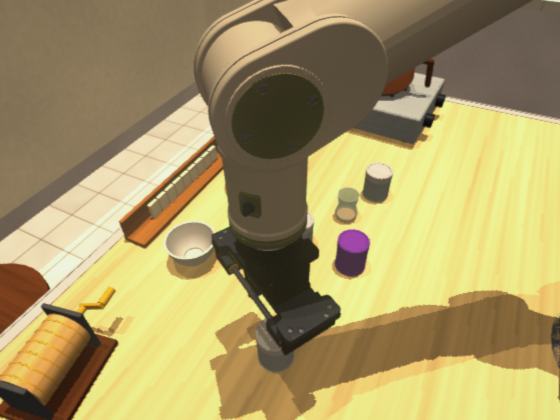

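The wrist view shows the lid centred at about (282,238), in line with the jaw centre column. I'll compare that with the projected estimate.

```bash
cat >> h.py <<'E'
from scipy.spatial.transform import Rotation as Ro
def wristcam(f,s):
    T=np.eye(4);T[:3,:3]=Ro.from_quat(s['orientation']).as_matrix();T[:3,3]=s['eef_pos']
    C=np.linalg.inv(T@np.array(f['mount'])); g=dict(f);g['R']=C[:3,:3];g['t']=C[:3,3];return g
E
python3 - <<'E'
from h import *
s=state();f=wristcam(grab_frame('wrist'),s)
for p in[(.521,.234),(.521+.005,.234)]: print(proj(f,np.array([[*p,.07]])))
print(ray(f,282,239,.07))
E
```

```text
[[280.50827438 239.85441221]]
[[287.55320296 236.03220054]]
[0.5220759  0.23402551 0.07      ]
```

>>> jog_arm([
  [0,0,0,0,0,-0.02,0.087],
  [0,0,0,0,0,-0.04,0.087],
  [0,0,0,0,0,-0.06,0.087],
  [0,0,0,0,0,-0.075,0.087],
  [0,0,0,0,0,-0.082,0.087],
  [0,0,0,0,0,-0.082,0.087],
  [0,0,0,0,0,-0.082,0.05],
  [0,0,0,0,0,-0.082,0.05],
  [0,0,0,0,0,-0.082,0.05],
  [0,0,0,0,0,-0.082,0.04],
  [0,0,0,0,0,-0.082,0.04],
  [0,0,0,0,0,-0.082,0.04],
])

```text
time: 4.72
eef_pos: [0.5215, 0.2342, 0.026]
orientation: [0.182, 0.683, -0.182, 0.684]
ft_force: [-0.5, 0.3, 3.1]
opening: 0.0583
```

Gripped (58.3 mm opening). Lift 5 cm.

>>> jog_arm([
  [0,0,0,0,0,0,0.04],
  [0,0,0,0,0,0,0.04],
  [0,0,0,0,0,0.008,0.04],
  [0,0,0,0,0,0.018,0.04],
  [0,0,0,0,0,0.03,0.04],
  [0,0,0,0,0,0.042,0.04],
  [0,0,0,0,0,0.05,0.04],
  [0,0,0,0,0,0.05,0.04],
  [0,0,0,0,0,0.05,0.04],
  [0,0,0,0,0,0.05,0.04],
  [0,0,0,0,0,0.05,0.04],
  [0,0,0,0,0,0.05,0.04],
])

```text
time: 5.72
eef_pos: [0.521, 0.2339, 0.075]
orientation: [0.182, 0.684, -0.182, 0.683]
ft_force: [0.1, -0.3, -2.2]
opening: 0.0583
```

Run:
```python
from h import *
for i in range(8):
    f=grab_frame('wrist'); s=state(); print(np.round(s['ft_force'],2),np.round(s['joint_efforts'][:4],2))
save('wrist2',f); save('side2',grab_frame('side')); print(s['time'],s['eef_pos'],s['opening'])
```

```text
[-0.57 -0.84 -1.35] [ 3.000e-02 -5.580e+01 -1.309e+01 -3.363e+01]
[ 0.09 -0.06 -1.88] [ 2.000e-02 -5.573e+01 -1.308e+01 -3.360e+01]
[-0.12 -0.23 -1.  ] [ 2.000e-02 -5.569e+01 -1.307e+01 -3.360e+01]
[-0.05  0.85 -1.79] [ 1.000e-02 -5.567e+01 -1.307e+01 -3.360e+01]
[ 0.52  0.21 -1.53] [  0.   -55.66 -13.07 -33.6 ]
[ 0.41  0.   -1.57] [ -0.   -55.66 -13.08 -33.61]
[-0.48 -0.38 -1.36] [ -0.   -55.66 -13.08 -33.62]
[-0.42  0.6  -2.9 ] [-1.000e-02 -5.566e+01 -1.308e+01 -3.363e+01]
6.1167 [0.52128169 0.23413463 0.07552792] 0.05820884882321719
```

View pics/side2.png

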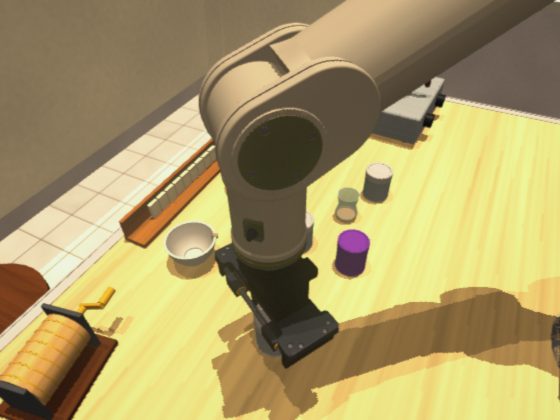

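The tin is up and weighs about 1.7–2 N, so it's probably a light one. Setting it back.

>>> jog_arm([
  [0,0,0,0,0,-0.015,0.04],
  [0,0,0,0,0,-0.03,0.04],
  [0,0,0,0,0,-0.04,0.04],
  [0,0,0,0,0,-0.046,0.04],
  [0,0,0,0,0,-0.0495,0.04],
  [0,0,0,0,0,-0.0495,0.04],
  [0,0,0,0,0,-0.0495,0.04],
  [0,0,0,0,0,-0.0495,0.087],
  [0,0,0,0,0,-0.0495,0.087],
  [0,0,0,0,0,-0.0495,0.087],
  [0,0,0,0,0,-0.0495,0.087],
  [0,0,0,0,0,-0.0495,0.087],
])

```text
time: 7.17
eef_pos: [0.5214, 0.2341, 0.0262]
orientation: [0.182, 0.683, -0.182, 0.683]
ft_force: [0.7, 0.1, -0.0]
opening: 0.0822
```

Rise 0.1 m and move to the middle tin (shift +0.071, −0.234).

>>> jog_arm([
  [0,0,0,0,0,0,0.087],
  [0,0,0,0,0,0.02,0.087],
  [0,0,0,0,0,0.05,0.087],
  [0,0,0,0,0,0.085,0.087],
  [0,0,0,0,0,0.115,0.087],
  [0,0,0,0.009,-0.03,0.12,0.087],
  [0,0,0,0.018,-0.06,0.12,0.087],
  [0,0,0,0.027,-0.09,0.12,0.087],
  [0,0,0,0.037,-0.123,0.12,0.087],
  [0,0,0,0.047,-0.156,0.12,0.087],
  [0,0,0,0.057,-0.189,0.12,0.087],
  [0,0,0,0.065,-0.216,0.12,0.087],
])

```text
time: 8.17
eef_pos: [0.5868, 0.015, 0.1461]
orientation: [0.182, 0.683, -0.183, 0.683]
ft_force: [0.7, -0.5, 0.2]
opening: 0.0869
```

>>> jog_arm([
  [0,0,0,0.006,-0.018,0,0.087],
  [0,0,0,0.006,-0.018,-0.02,0.087],
  [0,0,0,0.006,-0.018,-0.035,0.087],
  [0,0,0,0.006,-0.018,-0.035,0.087],
  [0,0,0,0.006,-0.018,-0.035,0.087],
])

```text
time: 8.58
eef_pos: [0.5918, 0.0003, 0.1108]
orientation: [0.182, 0.684, -0.182, 0.683]
ft_force: [-0.3, -0.1, 0.4]
opening: 0.0871
```

Run:
```python
from h import *
s=state();f=wristcam(grab_frame('wrist'),s); save('wrist3',f)
print(s['time'],s['eef_pos'],s['ft_force'],s['q'])
print(proj(f,np.array([[.5925,0,.07]])))
for r in regions_of('wrist','tin_middle'):
    ys,xs=np.where(r['mask']); print(r['conf'],r['centre'],xs.min(),xs.max(),ys.min(),ys.max())
save('side3',grab_frame('side'))
```

```text
8.5833 [5.91849910e-01 2.70088317e-04 1.10809546e-01] [-0.33553184 -0.0924793   0.41284969] [ 0.53951165  0.46053367 -0.77906576  1.65194721  0.34484931  1.17364846
 -0.84257905]
[[283.45652231 237.76146176]]
0.74 [261.1, 143.2] 110 179 239 280
0.56 [230.0, 283.8] 237 330 178 281
```

View pics/wrist3.png

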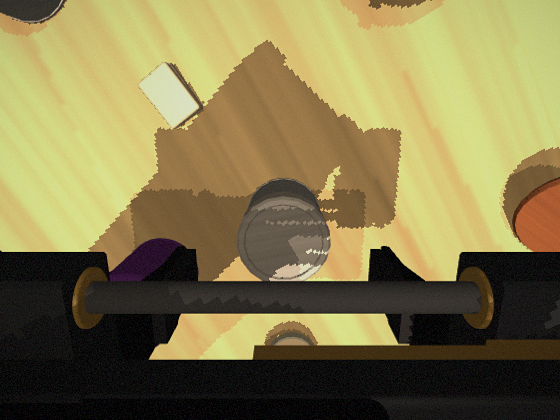

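View pics/side3.png

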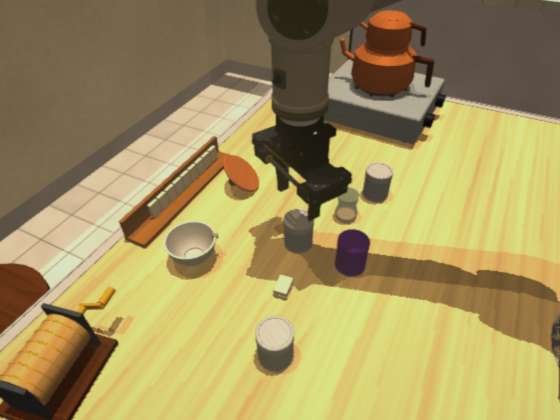

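The lid is centred near (284,239), about 1 mm from the prediction. Purple stands clear outside the left finger. The left tin is back at (275,344) in the side view.

>>> jog_arm([
  [0,0,0,0,0,-0.02,0.087],
  [0,0,0,0,0,-0.04,0.087],
  [0,0,0,0,0,-0.06,0.087],
  [0,0,0,0,0,-0.077,0.087],
  [0,0,0,0,0,-0.084,0.087],
  [0,0,0,0,0,-0.084,0.087],
  [0,0,0,0,0,-0.084,0.05],
  [0,0,0,0,0,-0.084,0.05],
  [0,0,0,0,0,-0.084,0.05],
  [0,0,0,0,0,-0.084,0.04],
  [0,0,0,0,0,-0.084,0.04],
  [0,0,0,0,0,-0.084,0.04],
])

```text
time: 9.73
eef_pos: [0.5925, 0.0001, 0.0275]
orientation: [0.182, 0.683, -0.182, 0.684]
ft_force: [-0.4, 0.3, 2.9]
opening: 0.057
```

>>> jog_arm([
  [0,0,0,0,0,0,0.04],
  [0,0,0,0,0,0,0.04],
  [0,0,0,0,0,0.008,0.04],
  [0,0,0,0,0,0.018,0.04],
  [0,0,0,0,0,0.03,0.04],
  [0,0,0,0,0,0.042,0.04],
  [0,0,0,0,0,0.05,0.04],
  [0,0,0,0,0,0.05,0.04],
  [0,0,0,0,0,0.05,0.04],
  [0,0,0,0,0,0.05,0.04],
  [0,0,0,0,0,0.05,0.04],
  [0,0,0,0,0,0.05,0.04],
])

```text
time: 10.73
eef_pos: [0.5919, 0.0, 0.0764]
orientation: [0.182, 0.684, -0.182, 0.683]
ft_force: [-0.1, 0.5, -4.8]
opening: 0.0576
```

Run:
```python
from h import *
F=[]
for i in range(8):
    f=grab_frame('wrist'); s=state(); F.append(s['ft_force'])
print(np.mean(F,0)); 
save('wrist4',f); save('side4',grab_frame('side')); print(s['time'],s['eef_pos'],s['opening'])
```

```text
[-0.11658674 -0.05266984 -5.62575329]
11.1333 [5.92301717e-01 1.00833150e-04 7.70284743e-02] 0.05754653168677059
```

View pics/side4.png

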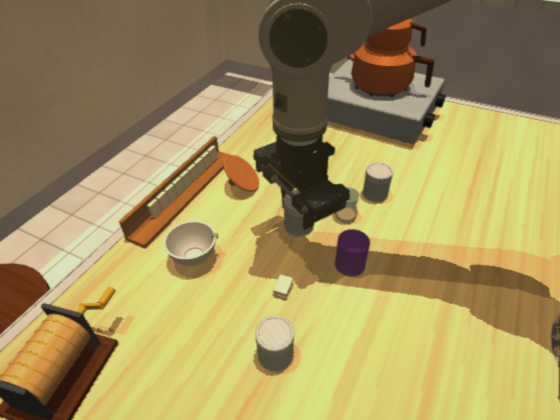

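The middle tin weighs about 5.6 N, clearly heavier than the left. I'll set it back and heft the right one.

>>> jog_arm([
  [0,0,0,0,0,-0.015,0.04],
  [0,0,0,0,0,-0.03,0.04],
  [0,0,0,0,0,-0.04,0.04],
  [0,0,0,0,0,-0.046,0.04],
  [0,0,0,0,0,-0.0495,0.04],
  [0,0,0,0,0,-0.05,0.04],
  [0,0,0,0,0,-0.05,0.04],
  [0,0,0,0,0,-0.05,0.087],
  [0,0,0,0,0,-0.05,0.087],
  [0,0,0,0,0,-0.05,0.087],
  [0,0,0,0,0,-0.05,0.087],
  [0,0,0,0,0,-0.05,0.087],
])

```text
time: 12.18
eef_pos: [0.5926, 0.0001, 0.0273]
orientation: [0.182, 0.683, -0.182, 0.684]
ft_force: [0.5, 0.9, 0.0]
opening: 0.0819
```

>>> jog_arm([
  [0,0,0,0,0,0,0.087],
  [0,0,0,0,0,0.02,0.087],
  [0,0,0,0,0,0.05,0.087],
  [0,0,0,0,0,0.085,0.087],
  [0,0,0,0,0,0.115,0.087],
  [0,0,0,-0.013,-0.03,0.12,0.087],
  [0,0,0,-0.026,-0.06,0.12,0.087],
  [0,0,0,-0.04,-0.092,0.12,0.087],
  [0,0,0,-0.054,-0.124,0.12,0.087],
  [0,0,0,-0.068,-0.156,0.12,0.087],
  [0,0,0,-0.082,-0.188,0.12,0.087],
  [0,0,0,-0.09,-0.208,0.12,0.087],
])

```text
time: 13.18
eef_pos: [0.5004, -0.2118, 0.1471]
orientation: [0.182, 0.683, -0.183, 0.683]
ft_force: [-0.5, -1.1, -0.7]
opening: 0.0872
```

>>> jog_arm([
  [0,0,0,-0.003,-0.007,0,0.087],
  [0,0,0,-0.003,-0.007,-0.02,0.087],
  [0,0,0,-0.003,-0.007,-0.035,0.087],
  [0,0,0,-0.003,-0.007,-0.035,0.087],
  [0,0,0,-0.003,-0.007,-0.035,0.087],
])

```text
time: 13.6
eef_pos: [0.4993, -0.2139, 0.1119]
orientation: [0.182, 0.684, -0.181, 0.683]
ft_force: [0.6, -0.3, 0.5]
opening: 0.0872
```

Run:
```python
from h import *
s=state();f=wristcam(grab_frame('wrist'),s); save('wrist5',f)
print(s['time'],s['eef_pos'],s['ft_force'],s['q'])
print(proj(f,np.array([[.499,-.2145,.07]])))
for r in regions_of('wrist','tin_middle'):
    ys,xs=np.where(r['mask']); print(r['conf'],r['centre'],xs.min(),xs.max(),ys.min(),ys.max())
save('side5',grab_frame('side'))
```

```text
13.6 [ 0.49930562 -0.21386706  0.11189556] [ 0.5612609  -0.34439861  0.52734223] [ 0.94271769  0.3320657  -0.72548916  1.7807388   0.24161258  1.12109383
 -0.38051922]
[[282.41251826 238.43275426]]
```

View pics/wrist5.png

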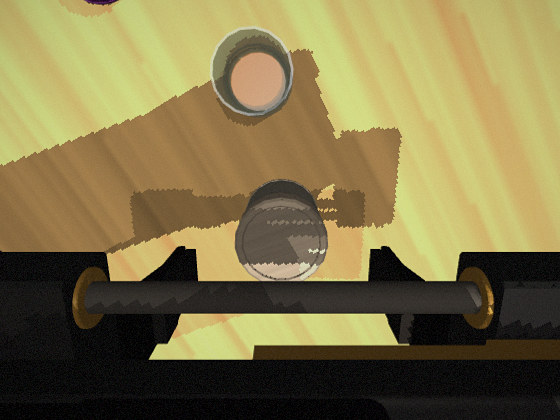

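View pics/side5.png

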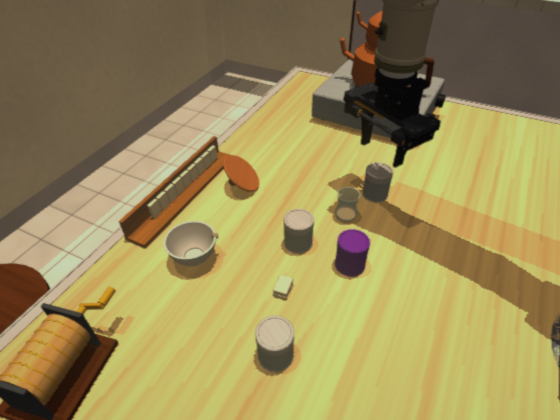

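The lid is centred at (282,239), as predicted, and the glass (252,70) is clear of the fingers. The middle and left tins are back in place.

>>> jog_arm([
  [0,0,0,0,0,-0.02,0.087],
  [0,0,0,0,0,-0.04,0.087],
  [0,0,0,0,0,-0.06,0.087],
  [0,0,0,0,0,-0.077,0.087],
  [0,0,0,0,0,-0.085,0.087],
  [0,0,0,0,0,-0.085,0.087],
  [0,0,0,0,0,-0.085,0.05],
  [0,0,0,0,0,-0.085,0.05],
  [0,0,0,0,0,-0.085,0.05],
  [0,0,0,0,0,-0.085,0.04],
  [0,0,0,0,0,-0.085,0.04],
  [0,0,0,0,0,-0.085,0.04],
])

```text
time: 14.75
eef_pos: [0.4994, -0.215, 0.0274]
orientation: [0.182, 0.683, -0.182, 0.683]
ft_force: [-1.2, 0.7, 3.8]
opening: 0.0575
```

>>> jog_arm([
  [0,0,0,0,0,0,0.04],
  [0,0,0,0,0,0,0.04],
  [0,0,0,0,0,0.008,0.04],
  [0,0,0,0,0,0.018,0.04],
  [0,0,0,0,0,0.03,0.04],
  [0,0,0,0,0,0.042,0.04],
  [0,0,0,0,0,0.05,0.04],
  [0,0,0,0,0,0.05,0.04],
  [0,0,0,0,0,0.05,0.04],
  [0,0,0,0,0,0.05,0.04],
  [0,0,0,0,0,0.05,0.04],
  [0,0,0,0,0,0.05,0.04],
])

```text
time: 15.75
eef_pos: [0.499, -0.2148, 0.0765]
orientation: [0.182, 0.684, -0.182, 0.683]
ft_force: [1.2, 0.5, -1.6]
opening: 0.0567
```

Run:
```python
from h import *
F=[]
for i in range(8):
    f=grab_frame('wrist'); s=state(); F.append(s['ft_force'])
print(np.mean(F,0)); 
save('wrist6',f); save('side6',grab_frame('side')); print(s['time'],s['eef_pos'],s['opening'])
```

```text
[ 0.12467369  0.16657953 -1.56735476]
16.15 [ 0.49931983 -0.21491612  0.07704014] 0.056857035211206955
```

View pics/side6.png

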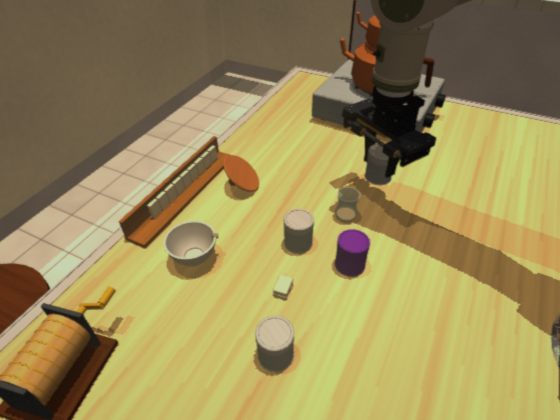

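The right tin weighs about 1.6 N, so the middle one is the heaviest. Setting this back and returning to the middle.

>>> jog_arm([
  [0,0,0,0,0,-0.015,0.04],
  [0,0,0,0,0,-0.03,0.04],
  [0,0,0,0,0,-0.04,0.04],
  [0,0,0,0,0,-0.046,0.04],
  [0,0,0,0,0,-0.0495,0.04],
  [0,0,0,0,0,-0.05,0.04],
  [0,0,0,0,0,-0.05,0.04],
  [0,0,0,0,0,-0.05,0.087],
  [0,0,0,0,0,-0.05,0.087],
  [0,0,0,0,0,-0.05,0.087],
  [0,0,0,0,0,-0.05,0.087],
  [0,0,0,0,0,-0.05,0.087],
])

```text
time: 17.2
eef_pos: [0.4995, -0.215, 0.0272]
orientation: [0.182, 0.683, -0.182, 0.684]
ft_force: [-0.2, -0.5, -0.2]
opening: 0.0816
```

>>> jog_arm([
  [0,0,0,0,0,0,0.087],
  [0,0,0,0,0,0.02,0.087],
  [0,0,0,0,0,0.05,0.087],
  [0,0,0,0,0,0.085,0.087],
  [0,0,0,0,0,0.115,0.087],
  [0,0,0,0.013,0.03,0.12,0.087],
  [0,0,0,0.026,0.06,0.12,0.087],
  [0,0,0,0.04,0.092,0.12,0.087],
  [0,0,0,0.054,0.124,0.12,0.087],
  [0,0,0,0.068,0.156,0.12,0.087],
  [0,0,0,0.082,0.188,0.12,0.087],
  [0,0,0,0.09,0.208,0.12,0.087],
])

```text
time: 18.2
eef_pos: [0.5901, -0.0028, 0.1473]
orientation: [0.181, 0.683, -0.18, 0.684]
ft_force: [0.8, 0.2, 0.3]
opening: 0.087
```

>>> jog_arm([
  [0,0,0,0.003,0.007,0,0.087],
  [0,0,0,0.003,0.007,-0.02,0.087],
  [0,0,0,0.003,0.007,-0.035,0.087],
  [0,0,0,0.003,0.007,-0.035,0.087],
  [0,0,0,0.003,0.007,-0.035,0.087],
])

```text
time: 18.62
eef_pos: [0.5918, -0.0008, 0.1117]
orientation: [0.182, 0.684, -0.182, 0.683]
ft_force: [0.5, -0.5, 0.6]
opening: 0.0869
```

Run:
```python
from h import *
s=state();f=wristcam(grab_frame('wrist'),s); save('wrist7',f)
print(s['time'],s['eef_pos'],s['ft_force'])
save('side7',grab_frame('side'))
```

```text
18.6167 [ 0.59176604 -0.00081232  0.11169571] [ 0.50906333 -0.48533149  0.62456834]
```

View pics/wrist7.png

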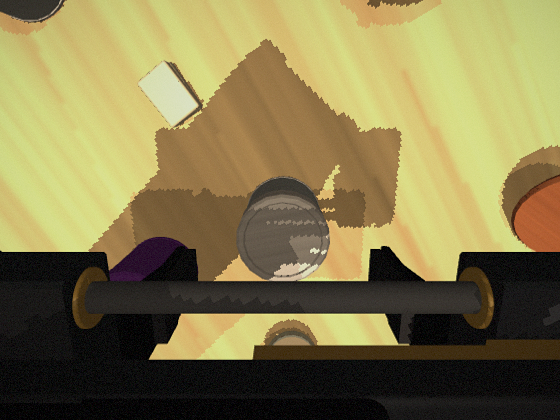

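View pics/side7.png

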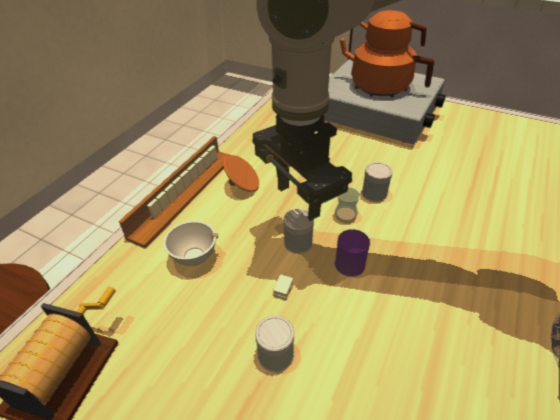

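The lid is centred at about (283,238) again, and the other tins stand at (377,182) and (275,344). Grasp, then raise by 0.14 m.

>>> jog_arm([
  [0,0,0,0,0,-0.02,0.087],
  [0,0,0,0,0,-0.04,0.087],
  [0,0,0,0,0,-0.06,0.087],
  [0,0,0,0,0,-0.077,0.087],
  [0,0,0,0,0,-0.085,0.087],
  [0,0,0,0,0,-0.085,0.087],
  [0,0,0,0,0,-0.085,0.05],
  [0,0,0,0,0,-0.085,0.05],
  [0,0,0,0,0,-0.085,0.05],
  [0,0,0,0,0,-0.085,0.04],
  [0,0,0,0,0,-0.085,0.04],
  [0,0,0,0,0,-0.085,0.04],
])

```text
time: 19.72
eef_pos: [0.5925, 0.0001, 0.0276]
orientation: [0.182, 0.683, -0.182, 0.684]
ft_force: [-0.8, 0.4, 3.5]
opening: 0.0575
```

>>> jog_arm([
  [0,0,0,0,0,0,0.04],
  [0,0,0,0,0,0,0.04],
  [0,0,0,0,0,0.008,0.04],
  [0,0,0,0,0,0.02,0.04],
  [0,0,0,0,0,0.036,0.04],
  [0,0,0,0,0,0.054,0.04],
  [0,0,0,0,0,0.072,0.04],
  [0,0,0,0,0,0.09,0.04],
  [0,0,0,0,0,0.108,0.04],
  [0,0,0,0,0,0.122,0.04],
  [0,0,0,0,0,0.133,0.04],
  [0,0,0,0,0,0.14,0.04],
])

```text
time: 20.72
eef_pos: [0.5925, 0.0002, 0.1686]
orientation: [0.182, 0.683, -0.182, 0.684]
ft_force: [0.1, -0.4, -5.2]
opening: 0.0572
```

>>> jog_arm([
  [0,0,0,0,0,0,0.04],
  [0,0,0,0,0,0,0.04],
  [0,0,0,0,0,0,0.04],
  [0,0,0,0,0,0,0.04],
  [0,0,0,0,0,0,0.04],
  [0,0,0,0,0,0,0.04],
  [0,0,0,0,0,0,0.04],
  [0,0,0,0,0,0,0.04],
  [0,0,0,0,0,0,0.04],
  [0,0,0,0,0,0,0.04],
  [0,0,0,0,0,0,0.04],
  [0,0,0,0,0,0,0.04],
])

```text
time: 21.72
eef_pos: [0.5923, 0.0001, 0.1671]
orientation: [0.182, 0.683, -0.182, 0.683]
ft_force: [1.1, 0.6, -5.5]
opening: 0.0574
```

Run:
```python
from h import *
F=[]
for i in range(6):
    f=grab_frame('wrist'); s=state(); F.append(s['ft_force'])
print(np.mean(F,0))
A=grab_frame('scene');B=grab_frame('side')
save('wrist8',f); save('side8',B); save('scene8',A); s=state();print(s['time'],s['eef_pos'],s['opening'],np.abs(s['qd']).max())
```

```text
[-0.04445197  0.36448295 -5.53312554]
22.1167 [5.92300821e-01 1.02111282e-04 1.67069565e-01] 0.057045311776915096 0.0021621776110511293
```

View pics/side8.png

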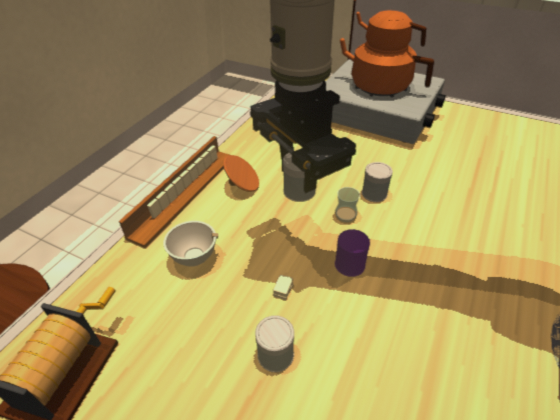

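View pics/scene8.png

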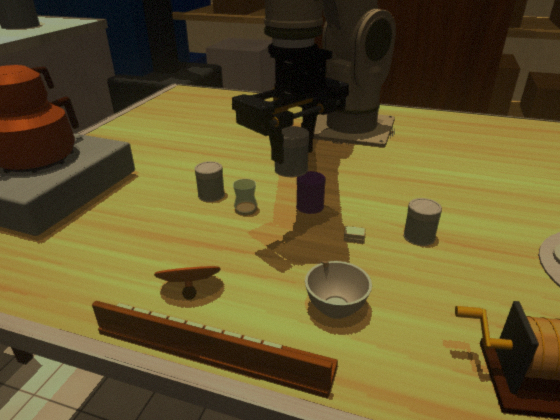

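Both views show the middle tin held upright, at (300,175) in the side view and (292,152) in the scene view. The other tins, tiles, glass and bowl are at their starting pixels.

```bash
python3 -c "
from h import *
print(ticket.sign_off())"
```

```text
the job is handed in; nothing more can be done
None
```

The middle tin is the heaviest, and I handed the job in at about 22 s with it held up in the gripper. The hand-in gave no verdict.

- **Hefting:** I lifted the tins about 5 cm each, left, then middle, then right, and set each one back where it stood. The wrist force read about 1.7 N for the left tin, 5.6 N for the middle and 1.6 N for the right.
- **Final hold:** The middle tin was held still, the tool pointing straight down, with its underside about 14 cm above the table (worked out from the 0.14 m lift). The wrist force read 5.5 N.
- **Other objects:** In the last pictures, the left and right tins, tiles, glass, bowl and purple look-alike were at their starting pixels.
- **Disagreements:**
  - **Gripper opening:** it read about 57 mm on the middle and right tins, against a 58 mm diameter.
  - **Camera fits:** the two cameras' fits of the tin positions differed by up to 6 mm. The wrist camera agreed with the averaged positions to about 1–2 mm before each grasp.
  - **Wrist force:** single readings scattered by about 0.5 N, well below the difference between the tins.

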